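# Pry open the core box and push the fruit core into it

### The arm

A 6-joint arm with a two-finger parallel gripper is mounted at the origin on the work surface. World frame = base frame: x ahead of the robot, y to its left, z up, the work surface at z = 0. Lengths are in m, angles in rad, forces in N, time in s.
With the tool pointing down it reaches from about 0.325 to 0.9 m from the base axis. Payload 6.1 kg.
Tool frame: the origin (TCP) lies on the mounting face of the last link; the fingertips stand 182 mm ahead of it and the grasp point (between the pads) lies 164 mm ahead of it; z points along the fingers, y is the line along which they close (so a half turn about z gives the same grasp; the last joint's range is limited). The gripper opens to 87 mm and grips with 3 to 60 N. Pads are 19 mm wide; open, the fingers measure 117 mm over their backs; the gripper's body (75 mm by 190 mm) begins 51 mm behind the grasp point.
Start: joints at [0.975, 0.22, 1.526, -0, 1.395, -0.126], TCP at [0.283, 0.557, 0.405] pointing down, gripper open.
Joint ranges: [-2.98, 2.98], [-0.91, 2.08], [0.09, 2.57], [-1.24, 4.39], [0.2, 2.65], [-2.68, 2.68]. Speed limits (rad/s): [2.57, 2.57, 3.01, 3.14, 3.14, 3.14].

### API

Orientations are given as a rotation vector (axis times angle).
In Python, from bench import bot, solve_ik, eyes, nets, readout gives the robot as it stands. Calls block until the motion is done:
- bot.movep(position, orientation): joint-space move of the TCP to a pose.
- bot.line_to(position, rotation=None, rate=0.15): straight line of the TCP; rotation=None keeps the orientation; rate is the mean speed in m/s.
- bot.set_joints(angles): joint-space move.
- bot.gripper_open() and bot.grab(squeeze=None): open the fingers fully, or close them until they stop; squeeze is the grip in N (None keeps the last).
- bot.sleep(seconds).
- solve_ik(position, orientation): joint angles nearest the present ones, or None.
- eyes.capture(name): name is "side" or "top"; returns a dict with "frame" (384x512x3 uint8, red, green, blue), "vertical_fov" (degrees; the focal length in pixels is half the picture's height over the tangent of half this angle, whatever the lens; pixels are square), "cx", "cy" (the principal point, pixels), "extrinsics" (4x4, takes a point from camera to world coordinates). Camera axes: x right, y down, z forward; pixel columns grow to the right and rows downward; lengths in m; the calibration is good to about 2 mm. A picture is of the moment at which its call begins. There is no depth.
A pose or a line that the arm cannot do raises bot.PlanningError and nothing moves.
- bot.finish_job(): hands the job in; it is judged then, once.
Trained networks look in a picture, given as the dict that the camera call returned (one of the last four; its "shot" number tells which), for a name from the list of things; names that differ only in an ending like _2 or _b are one class to them, and where a whole thing is asked for, a point or a joint stands for the part that bears it (a point fixed in the world has none). Each returns a list of dicts, best first, with "conf" (0 to 1); they miss things now and then, are a little off and sometimes report something else, mostly with a low value. They report only what shows in the picture. A call takes as long as a camera call. They do not tell look-alikes from the thing itself.
- nets.look_for(picture, thing): "position" ([column, row] in pixels, amid what is visible of it).
- nets.place_of(picture, thing): "position" ([column, row] in pixels: a listed point, or the origin of a listed thing).
Readings, each from a call of its own:
- readout.get_t(): time.
- readout.get_joint_positions(): joint angles.
- readout.get_joint_vel(): joint speeds.
- readout.get_joint_torque(): joint torques, N m.
- readout.get_ee_pos(): TCP position.
- readout.get_tool_rot(): TCP orientation.
- readout.get_ft_force(): force on the tool from outside, world axes, zero at the start.
- readout.get_ft_torque(): the same for the moment, N m.
- readout.get_gripper_width(): opening from 0.0 (shut) to 1.0 (fully open).
- readout.get_grip_force(): force on a finger pad.
Only numpy, scipy, OpenCV 4.12 (cv2) and the standard library are available. Lean on these libraries where they do the work, as an engineer would, in place of code of your own. Each camera call takes 0.05 s, during which the arm holds its last target. There are 200 camera calls.

### The job

Take the orange-handled double-ended tool from its wooden rest and, with its flat blade, lever up the lid of the green core box and swing it right back, well past upright, so that it stays open. Then push the tool's round rod end through the clear tube at the side of the box until the fruit core stuck inside drops into the box, and lay the tool back on its rest. Keep the gripper off the lid and the core, and do not disturb the fruit, jar or spray bottle.

Things in the scene. Friction and masses are not known exactly. Their poses are not given: they have to be found in the camera images.
- case: Green core box, fixed, 100 (x) x 110 (y) x 50 mm high, walls and floor 4 mm, open on top under its lid. Origin: centre of its underside, z up. Front with pry slot faces its own -x; lid hinge along its +x top edge; clear tube off its -y side. A front ledge (x -62 to -50, top at z 41 mm) runs below the lid; the front wall (outer face x -50) closes the slot at the back.
- lid (a joint): Angle of the white lid, rad: 0 shut, 1.57 upright, stops at 2.0. Stiff friction hinge (0.12 N m): stays at any angle. Plate 114 x 110 x 8 mm, 0.1 kg; shut it lies on the rim, underside 50 mm and top 58 mm above the table, overhanging the front wall by 14 mm, and blocks the tube's exit. About 2 N upwards at its edge lifts it.
- lid_hinge (a point): Middle of the hinge axis, which runs along the case's y, at case x +50, y 0, z 50 mm. At lid angle a, a point of the lid's underside r mm from the hinge lies at case x = 50 - r cos a, z = 50 + r sin a.
- lid_edge (a point): Middle of the lid's free front edge, on its underside, 114 mm from the hinge; moves with the lid.
- slot (a point): Middle of the mouth of the pry slot, at case x -62, y 0, z 45.5 mm: the gap 9 mm high (z 41 to 50 mm) between ledge and lid, 110 mm wide along y, 12 mm deep towards the case's +x.
- tube_mouth (a point): Centre of the outer end of the clear tube, fixed to the case at case x 0, y -108, z 64 mm. Level, runs 50 mm along case +y; bore 25, outside 31 mm. Exit (y -58) is 3 mm short of the box's side wall (y -55 to -51, top z 50); the bore's underside is 1.5 mm above that rim. The core slides out over the rim and drops in; pushing the rod's end to case y -43 mm frees it. Grey props below the tube.
- core_mid (a point): Centre of the firm pale green fruit core, a cylinder 22 mm in diameter, 26 mm long along its y, about 12 g, lying in the tube; slides under about 0.2 N.
- tool_mid (a point): Centre of the tool's orange handle, 80 x 14 x 14 mm. x runs along the tool towards the blade: the steel blade (18 mm wide, 3 mm thick, flat, on the handle's axis) ends at x +110 mm, the round steel rod (10 mm in diameter) at x -120 mm. z is up on the rest. About 90 g, balanced near this point. On the rest it is level, its centre 41 mm above the table.
- rod_tip (a point): Centre of the free end of the tool's rod, tool x -120 mm.
- blade_tip (a point): Middle of the blade's free end, tool x +110 mm.
- tool: The whole tool; origin at the middle of the handle's underside, 7 mm below tool_mid.
- rest: Pale wooden tool rest, fixed: base 110 (x) x 70 (y) x 8 mm, origin at the centre of its underside. Two cross rails at x -32 and +32 mm, 8 mm thick in x, 34 mm high, carry the handle; stops 10 mm higher at the rails' ends leave 40 mm between them in y. Between the rails (56 mm) the handle is free for fingers, 26 mm above the base.
- rest_seat (a point): Where the handle's centre belongs on the rest: rest x 0, y 0, 41 mm above the table. x along the tool.
- core: The same core as a body; origin on its surface, 11 mm from its axis.
- guava_a_mid (a point): Green guava in a white foam net, 78 mm in diameter, 77 mm tall, standing loose; its centre. Leave it alone.
- guava_b_mid (a point): Green guava in a white foam net, 78 mm in diameter, 77 mm tall, standing loose; its centre. Leave it alone.
- guava_c_mid (a point): Green guava in a white foam net, 78 mm in diameter, 77 mm tall, standing loose; its centre. Leave it alone.
- spray_mid (a point): White spray bottle with red collar, 76 mm in diameter, 185 mm tall, standing loose; its centre. Leave it alone.
- jar_mid (a point): Small glass specimen jar with green cap, 48 mm in diameter, 60 mm tall, standing loose; its centre. Leave it alone.
There are look-alikes about, which are no part of the job. There is more than one size of the rest; the job needs the largest.

How it is judged:
By the outcome, as a careful person would: the job done as asked, in the order asked, and still so for the second after the job is handed in, with the robot touching nothing.
It also fails if it takes over 58 s, if anything falls off the work surface, if the arm or the gripper's body presses on something with over 40 N, if the wrist force passes 120 N, or if a joint passes its speed limit or range.

## Working session

There is one attempt and no reset: what is moved stays moved. The work goes in short steps, each a Python script; the robot and the scene stay as the last script left them, time stands still between calls to the robot, and variables do not carry over. Pictures are saved under pics/ and viewed, at most 13 in all, crops included, and the job is handed in when it is done.

```bash
ls; mkdir -p pics; cat > h.py <<'E'
import numpy as np, cv2
from scipy.spatial.transform import Rotation as R
from bench import bot, solve_ik, eyes, nets, readout
def ray(p,px):
    f=p["frame"].shape[0]/2/np.tan(np.radians(p["vertical_fov"])/2); E=np.array(p["extrinsics"])
    d=E[:3,:3]@np.array([(px[0]-p["cx"])/f,(px[1]-p["cy"])/f,1]); return E[:3,3],d/np.linalg.norm(d)
def atz(p,px,z):
    o,d=ray(p,px); return o+d*(z-o[2])/d[2]
def tri(p,a,q,b):
    o1,d1=ray(p,a);o2,d2=ray(q,b)
    s=np.linalg.lstsq(np.c_[d1,-d2],o2-o1,rcond=None)[0]
    A,B=o1+s[0]*d1,o2+s[1]*d2; return (A+B)/2,np.linalg.norm(A-B)
def proj(p,X):
    f=p["frame"].shape[0]/2/np.tan(np.radians(p["vertical_fov"])/2); E=np.array(p["extrinsics"])
    c=E[:3,:3].T@(np.array(X)-E[:3,3]); return np.array([p["cx"]+f*c[0]/c[2],p["cy"]+f*c[1]/c[2]])
def save(p,n): cv2.imwrite(f"pics/{n}.png",p["frame"][:,:,::-1])
E
cat > a.py <<'E'
from h import *
np.set_printoptions(precision=3,suppress=True)
T=eyes.capture("top");S=eyes.capture("side")
im=np.vstack([T["frame"]]); save(T,"top0"); save(S,"side0")
print(T["extrinsics"],S["extrinsics"],T["vertical_fov"],S["vertical_fov"],T["cx"],T["cy"])
Z=dict(case=0,lid_hinge=.05,lid_edge=.05,slot=.0455,tube_mouth=.064,core_mid=.0625,tool_mid=.041,rod_tip=.041,blade_tip=.041,rest=0,rest_seat=.041,guava_a_mid=.0385,spray_mid=.0925,jar_mid=.03)
for n,z in Z.items():
    for nm,p in(("T",T),("S",S)):
        for r in nets.place_of(p,n)[:4]:
            print(n,nm,round(r["conf"],2),np.round(r["position"],1),atz(p,r["position"],z)[:2])
print(readout.get_t())
E
python3 a.py
```

```text
pics
[[-0.025 -0.999  0.042  0.515]
 [-1.     0.025  0.005 -0.076]
 [-0.006 -0.042 -0.999  1.192]
 [ 0.     0.     0.     1.   ]] [[ 0.878 -0.284  0.386  0.195]
 [-0.479 -0.53   0.7   -0.759]
 [ 0.006 -0.799 -0.601  0.65 ]
 [ 0.     0.     0.     1.   ]] 54.24257080302127 56.56967455129015 254.62652766559506 189.6560023030311
case T 0.63 [238.4 173.5] [ 0.619 -0.019]
case S 0.94 [266.2 194.8] [ 0.633 -0.013]
lid_hinge T 0.76 [252.  160.5] [ 0.653 -0.064]
lid_hinge S 0.73 [278.5 190.9] [ 0.64  -0.071]
lid_hinge S 0.4 [289.8 267.4] [ 0.514 -0.326]
lid_edge T 0.65 [223.5 187.8] [0.572 0.025]
lid_edge S 0.61 [245.6 181.1] [0.579 0.017]
lid_edge S 0.31 [338.9 259.7] [ 0.624 -0.36 ]
lid_edge S 0.22 [244.1 180.8] [0.576 0.02 ]
slot T 0.76 [222.6 185.8] [0.578 0.028]
slot T 0.46 [344.3 168.3] [ 0.623 -0.346]
slot S 0.75 [242.  182.9] [0.569 0.019]
slot S 0.26 [278.  187.5] [ 0.65  -0.051]
tube_mouth T 0.74 [263. 199.] [ 0.534 -0.095]
tube_mouth T 0.39 [386.9 242. ] [ 0.397 -0.461]
tube_mouth T 0.25 [328.1 195.4] [ 0.54 -0.29]
tube_mouth S 0.93 [246.5 203.2] [ 0.526 -0.094]
tool_mid T 0.66 [3
[... 551 characters left out ...]
]
rest_seat T 0.86 [324.4 195.1] [ 0.542 -0.284]
rest_seat T 0.7 [322.1 254.1] [ 0.362 -0.271]
rest_seat T 0.55 [378.  167.4] [ 0.623 -0.451]
rest_seat S 0.92 [217.2 284.1] [ 0.357 -0.286]
rest_seat S 0.67 [289.6 253.2] [ 0.542 -0.283]
rest_seat S 0.65 [366.5 300.5] [ 0.609 -0.469]
rest_seat S 0.38 [277.2 148.2] [0.771 0.154]
guava_a_mid T 0.68 [139.6 148.5] [0.701 0.283]
guava_a_mid S 0.8 [241.3 139.6] [0.691 0.272]
guava_a_mid S 0.34 [274.5 145.7] [0.774 0.177]
spray_mid T 0.66 [315.8 125.7] [ 0.746 -0.256]
spray_mid S 0.87 [356.3 207.1] [ 0.744 -0.269]
jar_mid T 0.47 [267.8 126.4] [ 0.761 -0.116]
jar_mid T 0.15 [346.2 169.9] [ 0.619 -0.356]
jar_mid S 0.86 [318.6 190.3] [ 0.76  -0.101]
1.5
```

```bash
python3 - <<'E'
import cv2
for n,(a,b,c,d) in dict(top0=(90,290,190,410),side0=(110,320,170,400)).items():
    i=cv2.imread(f"pics/{n}.png")[a:b,c:d]; cv2.imwrite(f"pics/{n}c.png",cv2.resize(i,None,fx=3,fy=2.85 if 0 else 2.85/2.85*2.8,interpolation=2) if 0 else cv2.resize(i,None,fx=2.8,fy=2.8,interpolation=cv2.INTER_CUBIC))
E
```

```text
(no output)
```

View pics/top0c.png

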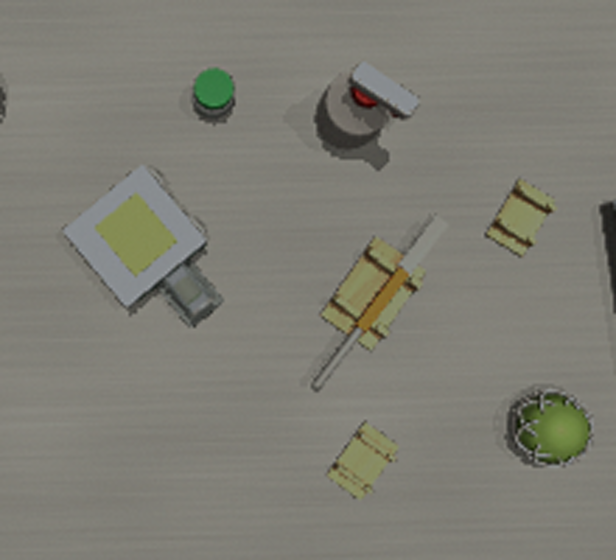

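View pics/side0c.png

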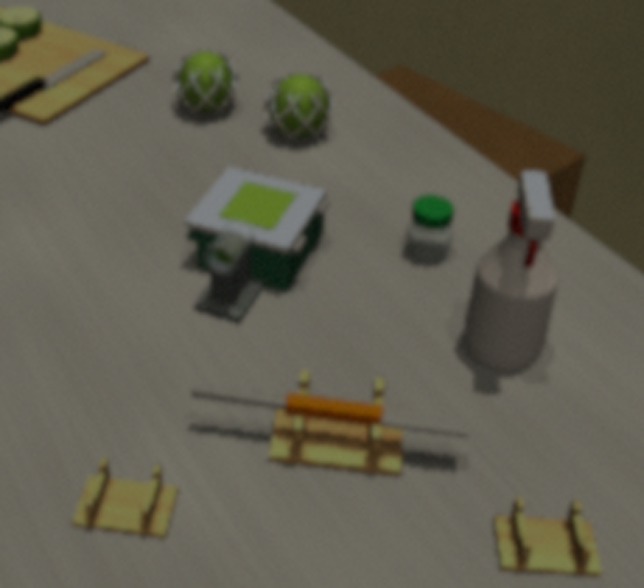

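View pics/top0.png

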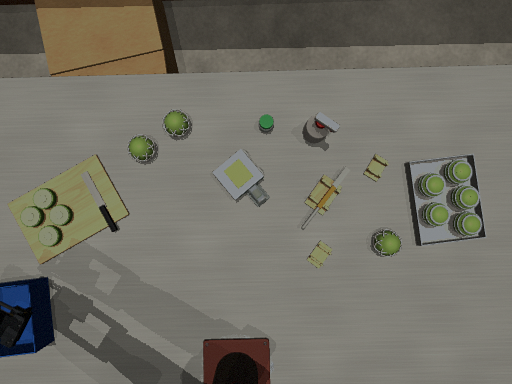

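The pictures show:
- **Case:** at top pixel (238,173), with the tube to the lower right at (263,199). The slot faces the upper left.
- **Tool:** on the large rest near (325,195), blade towards (348,170), rod towards (302,227).
- **Look-alikes:** two smaller rests at (320,254) and (375,168).

Next I refine the case and tool poses from colour masks.

```bash
cat > b.py <<'E'
from h import *
from scipy.optimize import least_squares
np.set_printoptions(precision=4,suppress=True)
T=eyes.capture("top");S=eyes.capture("side")
f=T["frame"]; hsv=cv2.cvtColor(f,cv2.COLOR_RGB2HSV)
def blob(m,c):
    n,l,s,ce=cv2.connectedComponentsWithStats(m.astype(np.uint8))
    i=1+np.argmin(np.linalg.norm(ce[1:]-c,axis=1)+1e3*(s[1:,4]<30)); return (l==i),ce[i],s[i,4]
# lid, top: bright or yellow
hh,ss,vv=hsv[...,0].astype(int),hsv[...,1].astype(int),hsv[...,2].astype(int)
print("lid/table px",f[165,222],f[174,238],f[215,238],f[195,327])
m=((vv>150)|((ss>80)&(hh>20)&(hh<40)&(vv>110))); m[:140]=0;m[210:]=0;m[:,:200]=0;m[:,275:]=0
b,c,a=blob(m,(238,174)); r=cv2.minAreaRect(cv2.findContours(b.astype(np.uint8),0,1)[0][0])
q=cv2.boxPoints(r); W=np.array([atz(T,p,.058)[:2] for p in q]); print("lid",c,a,atz(T,c,.058),W.tolist(),np.linalg.norm(np.diff(W,axis=0),axis=1))
for nm,p,c0 in(("T",T,(326,197)),("S",S,(287,253))):
    h=cv2.cvtColor(p["frame"],cv2.COLOR_RGB2HSV).astype(int)
    o,c,a=blob((h[...,0]>=8)&(h[...,0]<=19)&(h[...,1]>170)&(h[...,2]>90),c0); ys,xs=np.nonzero(o)
    d=np.linalg.svd(np.c_[xs,ys]-[xs.mean(),ys.mean()],full_matrices=False)[2][0]
    A,B=atz(p,c-d*10,.045),atz(p,c+d*10,.045); v=(B-A)*np.sign(B-A)[0]
    print("handle",nm,c,a,atz(p,c,.045),np.degrees(np.arctan2(v[1],v[0])))
# case pose fit from net points
L=dict(case=(0,0,0),lid_hinge=(.05,0,.05),lid_edge=(-.064,0,.05),slot=(-.062,0,.0455),tube_mouth=(0,-.108,.064),core_mid=(0,-.08,.0625))
obs=[];p0=np.array([.62,-.017,np.radians(-47)])
def w(P,X): 
    cs,sn=np.cos(P[2]),np.sin(P[2]); return [P[0]+cs*X[0]-sn*X[1],P[1]+sn*X[0]+cs*X[1],X[2]]
for n,X in L.items():
    if n=="core_mid": continue
    for p in(T,S):
        for d in nets.place_of(p,n):
            if np.linalg.norm(proj(p,w(p0,X))-d["position"])<12: obs.append((p,X,d["position"],n)); break
s=least_squares(lambda P:np.concatenate([proj(p,w(P,X))-u for p,X,u,_ in obs]),p0,loss="soft_l1",x_scale=[.01,.01,.1])
print("case",s.x[:2],np.degrees(s.x[2])); print(np.round(s.fun.reshape(-1,2),1).tolist(),[o[3] for o in obs])
print("lid centre pred",w(s.x,(-.007,0,.058)))
TL=dict(tool_mid=(0,0,.041),rod_tip=(-.12,0,.041),blade_tip=(.11,0,.041)); obs=[];p0=np.array([.536,-.285,np.radians(-38)])
for n,X in TL.items():
    for p in(T,S):
        for d in nets.place_of(p,n):
            if np.linalg.norm(proj(p,w(p0,X))-d["position"])<12: obs.append((p,X,d["position"],n)); break
s=least_squares(lambda P:np.concatenate([proj(p,w(P,X))-u for p,X,u,_ in obs]),p0,loss="soft_l1",x_scale=[.01,.01,.1])
print("tool",s.x[:2],np.degrees(s.x[2]),np.round(s.fun.reshape(-1,2),1).tolist())
E
python3 b.py
```

```text
lid/table px [137 141 144] [132 139  82] [132 130 123] [135 107  47]
lid [238.1039 173.1848] 433 [ 0.6146 -0.0211  0.058 ] [[0.6233360845345159, 0.02280969696969977], [0.6594444470285925, -0.022539312833642668], [0.605297387461722, -0.06533597724865578], [0.5693302953806307, -0.020038267602845272]] [0.058  0.069  0.0578]
handle T [323. 197.] 1 [ 0.5362 -0.2784  0.045 ] 88.58033398862558
handle S [288.7551 254.7551] 147 [ 0.5351 -0.2891  0.045 ] -39.58156305187748
case [ 0.6134 -0.0274] -50.202967177151415
[[-0.6, -0.6], [-0.7, -1.1], [-0.0, 0.6], [1.0, 0.2], [1.2, -0.2], [1.5, -1.2], [0.8, 5.7], [-0.5, 0.6], [-2.1, 3.9], [1.7, -0.4]] ['case', 'case', 'lid_hinge', 'lid_hinge', 'lid_edge', 'lid_edge', 'slot', 'slot', 'tube_mouth', 'tube_mouth']
lid centre pred [np.float64(0.6088924887653737), np.float64(-0.021987483931130036), 0.058]
tool [ 0.5343 -0.288 ] -39.22482698404553 [[-0.3, 2.2], [-2.8, -0.7], [2.7, 0.2], [1.6, -0.8], [0.1, -0.8], [0.2, 0.3]]
```

```bash
cat > c.py <<'E'
from h import *
from scipy.optimize import minimize
np.set_printoptions(precision=4,suppress=True)
V={"T":eyes.capture("top"),"S":eyes.capture("side")}
def w(P,X):
    cs,sn=np.cos(P[2]),np.sin(P[2]); return [P[0]+cs*X[0]-sn*X[1],P[1]+sn*X[0]+cs*X[1],X[2]]
def render(p,poly,k=8):
    m=np.zeros(tuple(np.array(p["frame"].shape[:2])*1),np.float32)
    # antialiased fill through supersampling of a crop
    u=np.array(poly); o=np.floor(u.min(0)).astype(int)-8; s=np.ceil(u.max(0)).astype(int)+9-o
    c=np.zeros((s[1]*k,s[0]*k),np.uint8); cv2.fillPoly(c,[np.round((u-o+.5)*k*16-8).astype(np.int32)],255,shift=4)
    return cv2.resize(c,(s[0],s[1]),interpolation=cv2.INTER_AREA)/255.,o,s
def fit(img,quad,p0,views,sig=.6):
    def cost(P):
        t=0
        for n in views:
            p=V[n]; a,o,s=render(p,[proj(p,w(P,X)) for X in quad]); a=cv2.GaussianBlur(a,(0,0),sig)
            I=img(p)[o[1]:o[1]+s[1],o[0]:o[0]+s[0]]; t-=np.corrcoef(a.ravel(),I.ravel())[0,1]
        return t
    sim=np.array([p0,*(np.array(p0)+np.diag([.006,.006,.06]))])
    r=minimize(cost,p0,method="Nelder-Mead",options=dict(initial_simplex=sim,xatol=1e-5,fatol=1e-6)); return r.x*[1,1,57.2958],r.fun
def lidm(p):
    h=p["frame"].astype(float); r,g,b=h[...,0],h[...,1],h[...,2]
    ye=(g-b>35)&(g>=r-2); return np.where(ye|((b-r>3)&(g>115)),1.,0.)
def orm(p):
    h=p["frame"].astype(float); r,g,b=h[...,0],h[...,1],h[...,2]; return np.clip((r-g)-8,0,25)
lid=[(-.064,-.055,.058),(-.064,.055,.058),(.05,.055,.058),(.05,-.055,.058)]
hd=[(-.04,-.007,.048),(-.04,.007,.048),(.04,.007,.048),(.04,-.007,.048)]
hS=[(-.04,-.007,.034),(-.04,-.007,.048),(-.04,.007,.048),(.04,.007,.048),(.04,-.007,.048),(.04,-.007,.034)]
for v in("T","S","TS"):
    print(v,"case",*fit(lidm,lid,[.617,-.022,-.83],v)); print(v,"tool",*fit(orm,hd if v=="T" else hS,[.535,-.286,-.68],v))
def mk(p,c,im): return np.uint8(np.clip(im(p)[c[1]-35:c[1]+35,c[0]-35:c[0]+35]*(255 if im is lidm else 10),0,255))
cv2.imwrite("pics/m.png",cv2.resize(np.vstack([np.hstack([mk(V["T"],(240,175),lidm),mk(V["T"],(326,197),orm)]),np.hstack([mk(V["S"],(260,185),lidm),mk(V["S"],(288,253),orm)])]),None,fx=4,fy=4,interpolation=0))
E
python3 c.py
```

```text
T case [  0.6178  -0.0249 -51.4793] -0.9445690817855439
T tool [  0.5375  -0.2867 -38.998 ] -0.8804458207438369
S case [  0.6152  -0.0273 -51.8034] -0.8128596924313672
S tool [  0.5346  -0.2891 -38.2503] -0.8499987835700772
TS case [  0.617   -0.025  -51.6392] -1.74876710686081
TS tool [  0.5363  -0.2881 -37.7534] -1.6852590228954067
```

View pics/m.png

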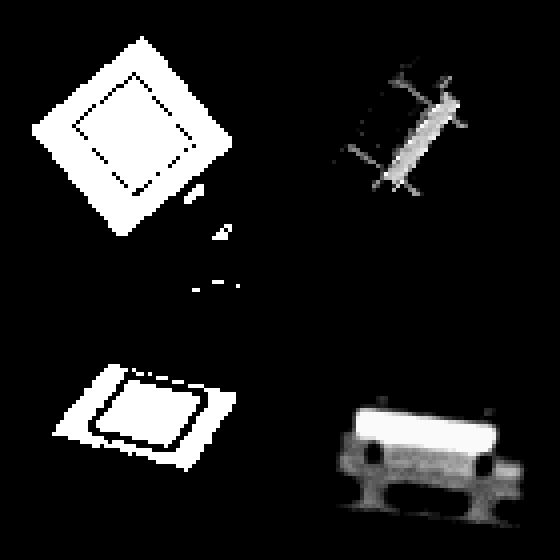

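The masks are clean and both cameras agree: case at (0.617,-0.025) with yaw -51.6°, tool at (0.536,-0.2875) with yaw about -39°. Next I check reach for both grasp flips.

```bash
cat >> h.py <<'E'
np.set_printoptions(precision=4,suppress=True)
CASE=np.array([.617,-.025,np.radians(-51.6)]); TOOL=np.array([.536,-.2875,np.radians(-39)]); G=.012
def cw(x,y,z):
    c,s=np.cos(CASE[2]),np.sin(CASE[2]); return np.array([CASE[0]+c*x-s*y,CASE[1]+s*x+c*y,z])
def pose(mid,yaw,flip,pitch=0):
    "TCP pose for the tool's handle centre and yaw"
    d=np.array([np.cos(yaw),np.sin(yaw),0]); x=d*(-1 if flip else 1); z=np.array([0,0,-1.]); y=np.cross(z,x)
    return np.array(mid)+G*d+[0,0,.164], R.from_matrix(np.c_[x,y,z]).as_rotvec()
def lever(a,r):
    "handle centre with level blade tip (top edge) on lid underside at angle a, radius r (m)"
    return cw(.05-r*np.cos(a)-.110, 0, .05+r*np.sin(a)-.0015)
def rodpush(y,x=0,z=.064): return cw(x,y-.120,z)
CY=CASE[2]; RY=CASE[2]-np.pi/2
E
python3 - <<'E'
from h import *
for fl in(0,1):
    for n,m,y in(("rest",[*TOOL[:2],.041],TOOL[2]),("up",[*TOOL[:2],.16],TOOL[2]),("pre",cw(-.10-.11,0,.0455),CY),("slot",cw(-.0535-.11,0,.0455),CY),("l1",lever(1,.1),CY),("l2",lever(2.0,.085),CY),("rp",rodpush(-.15),RY),("rq",rodpush(-.036),RY)):
        print(fl,n,solve_ik(*pose(m,y,fl)))
E
```

```text
0 rest [-0.6231  0.4214  1.6775 -0.      1.0427  1.6284]
0 up [-0.6231  0.2754  1.6168 -0.      1.2494  1.6284]
0 pre [0.1032 0.1873 1.9672 0.     0.9872 2.5746]
0 slot [0.0289 0.231  1.9147 0.     0.9959 2.5002]
0 l1 [-0.0428  0.1611  1.8071  0.      1.1734  2.4286]
0 l2 [-0.1541  0.2881  1.6702  0.      1.1833  2.3172]
0 rp None
0 rq [-0.4176  0.1368  1.9827 -0.      1.0221 -2.6586]
1 rest [-0.6231  0.4214  1.6775  0.      1.0427 -1.5132]
1 up [-0.6231  0.2754  1.6168  0.      1.2494 -1.5132]
1 pre [ 0.1032  0.1873  1.9672  0.      0.9872 -0.567 ]
1 slot [ 0.0289  0.231   1.9147  0.      0.9959 -0.6413]
1 l1 [-0.0428  0.1611  1.8071  0.      1.1734 -0.713 ]
1 l2 [-0.1541  0.2881  1.6702  0.      1.1833 -0.8243]
1 rp [-0.6461 -0.0008  2.1291 -0.      1.0133  0.2545]
1 rq [-0.4176  0.1368  1.9827 -0.      1.0221  0.483 ]
```

```bash
python3 - <<'E'
from h import *
bot.movep(*pose([*TOOL[:2],.17],TOOL[2],1))
bot.line_to(pose([*TOOL[:2],.041],TOOL[2],1)[0],rate=.1)
print(readout.get_ft_force())
bot.grab(60); print(readout.get_gripper_width()*87,readout.get_grip_force(),readout.get_ft_force())
bot.line_to(pose([*TOOL[:2],.17],TOOL[2],1)[0],rate=.12)
print(readout.get_gripper_width()*87,readout.get_ft_force(),readout.get_ft_torque(),readout.get_t())
T=eyes.capture("top");S=eyes.capture("side");save(T,"t1");save(S,"s1")
for n in("rod_tip","blade_tip","tool_mid"):
    X=[TOOL[0],TOOL[1],.17]+dict(rod_tip=-.12,blade_tip=.11,tool_mid=0)[n]*np.array([np.cos(TOOL[2]),np.sin(TOOL[2]),0])
    for p in(T,S): print(n,proj(p,X),[(round(r["conf"],2),np.round(r["position"],1)) for r in nets.place_of(p,n)[:2]])
for n,z in(("rest_seat",.041),("rest",0)):
    for p in(T,S): print(n,[(round(r["conf"],2),atz(p,r["position"],z)[:2]) for r in nets.place_of(p,n)[:4]])
i=np.hstack([T["frame"][130:280,250:390,::-1],S["frame"][160:310,200:380,::-1]]); cv2.imwrite("pics/v1.png",cv2.resize(i,None,fx=2.45,fy=2.45,interpolation=2))
E
```

```text
[ 1.0365  0.6701 -0.4256]
13.633964923729986 59.99721681699157 [ 0.6198 -0.2431 -0.2922]
13.34669067893838 [-0.1857  0.5623 -1.0517] [-0.0158 -0.0189 -0.005 ] 9.475
rod_tip [307.7459 230.9944] [(0.7, array([264.9, 201.5]))]
rod_tip [236.4126 205.8846] [(0.94, array([236. , 205.8])), (0.15, array([290.9, 253.4]))]
blade_tip [358.7322 164.0673] [(0.16, array([250. , 162.5]))]
blade_tip [345.3602 218.9654] [(0.58, array([347.4, 217.1]))]
tool_mid [334.4328 195.964 ] []
tool_mid [292.0839 212.5688] [(0.55, array([237.3, 206. ]))]
rest_seat [(0.6, array([ 0.6228, -0.45  ])), (0.58, array([ 0.5419, -0.2787]))]
rest_seat [(0.97, array([ 0.5372, -0.2936])), (0.91, array([ 0.3551, -0.2853])), (0.57, array([ 0.611 , -0.4639]))]
rest [(0.85, array([ 0.5496, -0.2826])), (0.65, array([ 0.6271, -0.4605]))]
rest [(0.81, array([ 0.3471, -0.2743])), (0.72, array([ 0.6205, -0.4535])), (0.29, array([0.5935, 0.0803]))]
```

View pics/v1.png

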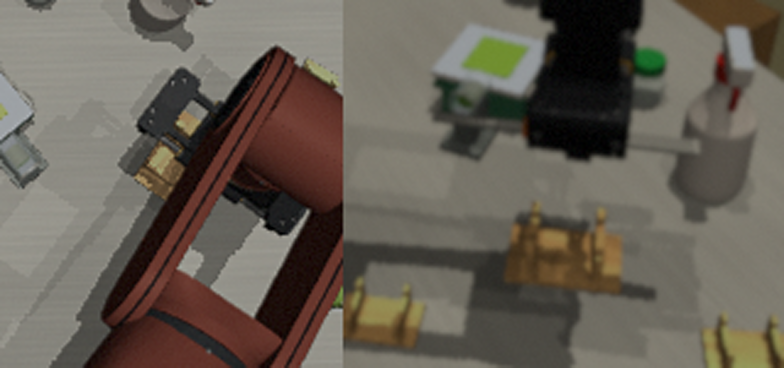

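The tool is held level and its tips are where predicted in the side view (rod at (236,206), blade at (347,217)). Next: carry it to the slot, clear of the spray bottle, and insert until it touches lightly.

```bash
python3 - <<'E'
from h import *
bot.line_to(pose([TOOL[0]-.07,TOOL[1]+.03,.20],TOOL[2],1)[0],rate=.2)
bot.movep(*pose(cw(-.225,0,.15),CY,1))
bot.line_to(pose(cw(-.19,0,.0455),CY,1)[0],rate=.15)
S=eyes.capture("side");save(S,"s2")
for X,n in((cw(-.08,0,.0455),"blade_tip"),(cw(-.062,0,.0455),"slot")): print(n,proj(S,X),[(round(r["conf"],2),np.round(r["position"],1)) for r in nets.place_of(S,n)[:2]])
bot.sleep(.2);f0=np.array(readout.get_ft_force());u=cw(1,0,0)-cw(0,0,0)
x=-.066
bot.line_to(pose(cw(x-.11,0,.0455),CY,1)[0],rate=.06)
while x<-.047:
    x+=.0015; bot.line_to(pose(cw(x-.11,0,.0455),CY,1)[0],rate=.03)
    df=np.array(readout.get_ft_force())-f0; print(round(x,4),df@u,df[2])
    if abs(df@u)>2.5: break
print(readout.get_t())
cv2.imwrite("pics/v2.png",cv2.resize(S["frame"][120:270,160:360,::-1],None,fx=3.5,fy=3.5,interpolation=2))
E
```

```text
blade_tip [238.8938 179.9221] [(0.75, array([238.5, 177.2])), (0.19, array([205.1, 176.6]))]
slot [244.3759 181.2927] [(0.63, array([242.5, 184.1])), (0.58, array([291.9, 255.5]))]
-0.0645 0.7755195076453912 -0.617864653698206
-0.063 0.46017012617667674 -1.0047285907789356
-0.0615 1.6646860607417062 0.49034661873308794
-0.06 -0.10934898710157143 0.4373623841595037
-0.0585 0.8289692913635154 -0.49121046817982283
-0.057 0.41138409283168054 -0.7406713975390034
-0.0555 0.625617016699819 -0.34226165369379724
-0.054 0.7146621419840585 -0.1191307484259333
-0.0525 0.23967474360268345 -0.7134519948665823
-0.051 -0.5468210570689461 -0.5083386509506731
-0.0495 -5.169203948795488 1.1276568799982687
16.5167
```

View pics/v2.png

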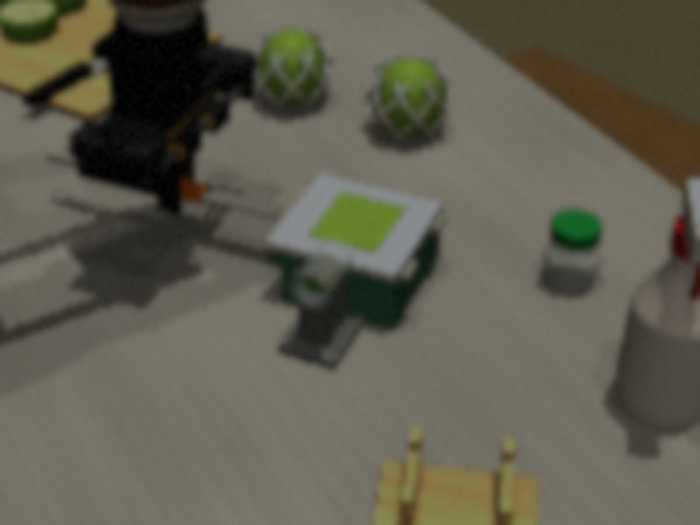

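Wall contact came at -50 mm as modelled, so the blade is in the slot. I back off 2.5 mm and lever along the arc.

```bash
python3 - <<'E'
from h import *
bot.line_to(pose(cw(-.0525-.11,0,.0455),CY,1)[0],rate=.05)
for a in np.arange(.1,1.91,.15):
    r=.1025-.02*max(0,a-.6)/1.3
    bot.line_to(pose(lever(a,r),CY,1)[0],rate=.09)
    print(round(a,2),readout.get_ft_force(),readout.get_ft_torque())
    if abs(a-.55)<.01 or abs(a-1.15)<.01:
        S=eyes.capture("side"); save(S,f"s3_{a:.2f}"); print("pred",proj(S,cw(.05-.114*np.cos(a),0,.05+.114*np.sin(a))),[(round(q["conf"],2),np.round(q["position"],1)) for q in nets.place_of(S,"lid_edge")[:2]])
print(a,readout.get_t())
S=eyes.capture("side");T=eyes.capture("top")
i=np.hstack([T["frame"][100:250,180:320,::-1],S["frame"][100:250,180:340,::-1]]); cv2.imwrite("pics/v3.png",cv2.resize(i,None,fx=2.6,fy=2.6,interpolation=2))
E
```

```text
0.1 [ 0.4083 -0.1503 -1.7037] [-0.0726 -0.0007 -0.0498]
0.25 [-0.4647  0.0678 -0.8923] [-0.06   -0.0582  0.0432]
0.4 [ 1.174   0.9877 -0.9798] [-0.1264 -0.0271 -0.0365]
0.55 [ 0.3185  0.6055 -0.7629] [-0.0572 -0.0107 -0.0352]
pred [248.6966 163.9728] [(0.75, array([215.5, 163.6])), (0.74, array([249.4, 165.2]))]
0.7 [ 0.3003 -0.5337 -1.172 ] [-0.0245  0.0001  0.02  ]
0.85 [-0.1779  0.2665 -2.1897] [-0.0215 -0.0202 -0.0169]
1.0 [-0.411   0.9607 -1.1214] [-0.0532 -0.0167 -0.0037]
1.15 [ 0.4715 -0.2886 -1.1952] [-0.0242 -0.0073 -0.0148]
pred [265.4482 154.0372] [(0.73, array([266.3, 158.1])), (0.37, array([242.9, 183.1]))]
1.3 [ 0.1496 -0.3009 -1.2492] [-0.0588  0.0119  0.0137]
1.45 [ 0.4528  0.5689 -1.5158] [-0.1037 -0.0373  0.0837]
1.6 [ 0.1539  0.6127 -0.5043] [-0.0764 -0.027  -0.0105]
1.75 [-0.1677  0.4003 -1.0261] [-0.0052  0.0036 -0.054 ]
1.9 [ 0.8613  0.0874 -0.3282] [-0.0063 -0.0412 -0.0738]
1.9 20.9667
```

View pics/v3.png

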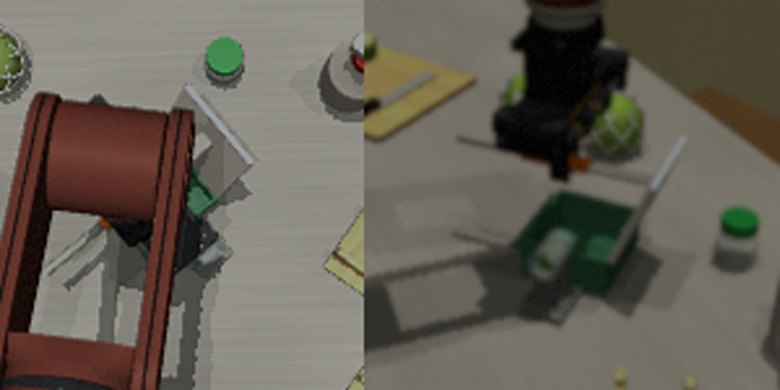

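The lid stands open well past upright: in the side crop its edge is at about (685,140), leaning away. The core is still visible in the tube. Next I retreat, swing round to the tube and check the rod's alignment before entering.

```bash
python3 - <<'E'
from h import *
p=readout.get_ee_pos(); u=cw(1,0,0)-cw(0,0,0)
bot.line_to(np.array(p)-.05*u+[0,0,.0],rate=.15)
bot.line_to(np.array(p)-.14*u+[0,0,.09],rate=.25)
bot.movep(*pose(rodpush(-.17,z=.20),RY,1))
bot.line_to(pose(rodpush(-.128),RY,1)[0],rate=.15)
S=eyes.capture("side");T=eyes.capture("top")
for X,n in((cw(0,-.128,.064),"rod_tip"),(cw(0,-.108,.064),"tube_mouth"),(cw(0,-.084,.0625),"core_mid"),(cw(.05-.114*np.cos(1.9),0,.05+.114*np.sin(1.9)),"lid_edge")):
    for p in(S,T): print(n,proj(p,X),[(round(r["conf"],2),np.round(r["position"],1)) for r in nets.place_of(p,n)[:2]])
print(readout.get_t())
i=np.hstack([cv2.resize(T["frame"][150:230,210:290,::-1],None,fx=4.5,fy=4.5,interpolation=2),cv2.resize(S["frame"][150:230,200:290,::-1],None,fx=4.5,fy=4.5,interpolation=2)]); cv2.imwrite("pics/v4.png",i)
E
```

```text
rod_tip [245.2586 206.4751] []
rod_tip [266.4585 204.7909] [(0.6, array([265.4, 204.7]))]
tube_mouth [248.3988 202.1442] [(0.83, array([246.6, 204.7]))]
tube_mouth [262.1947 199.6804] [(0.63, array([262.1, 197.8]))]
core_mid [252.0435 197.5615] [(0.72, array([200.3, 269.7]))]
core_mid [257.0853 193.5724] []
lid_edge [294.6537 159.1942] [(0.72, array([320.3, 189.9])), (0.56, array([294.2, 163.8]))]
lid_edge [261.7498 149.1898] []
25.1
```

View pics/v4.png

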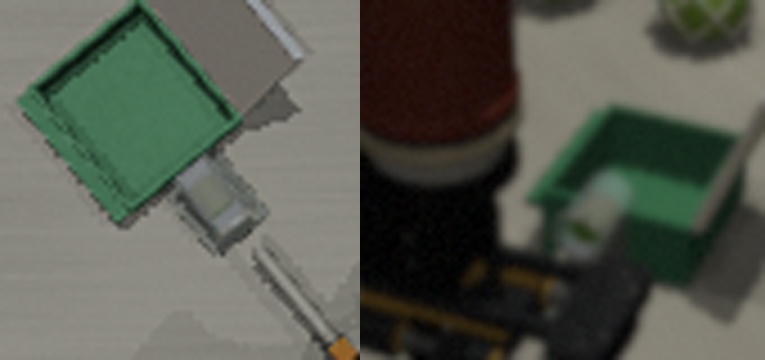

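The rod tip is near crop pixel (262,245) and the tube mouth near (244,230). The lid stays open and the core is in the tube. The rod's angle looks slightly off, so I overlay the model before pushing.

```bash
python3 - <<'E'
from h import *
T=eyes.capture("top"); o=np.array([225,165]); k=9
i=cv2.resize(T["frame"][165:231,225:300,::-1],None,fx=k,fy=k,interpolation=cv2.INTER_CUBIC)
i=cv2.convertScaleAbs(i,alpha=1.4)
def ln(A,B,c): cv2.line(i,*[tuple(int(v) for v in (proj(T,X)-o+.5)*k) for X in(A,B)],c,1,cv2.LINE_AA)
for s in(-.005,.005): ln(cw(s,-.128,.064),cw(s,-.208,.064),(0,0,255))
for s in(-.0155,.0155): ln(cw(s,-.058,.064),cw(s,-.108,.064),(255,0,0))
ln(cw(-.0155,-.108,.064),cw(.0155,-.108,.064),(255,0,0))
q=[cw(a,b,.05) for a,b in((-.05,-.055),(.05,-.055),(.05,.055),(-.05,.055))]
for a in range(4): ln(q[a],q[a-1],(255,255,0))
cv2.imwrite("pics/v5.png",i)
E
```

```text
(no output)
```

View pics/v5.png

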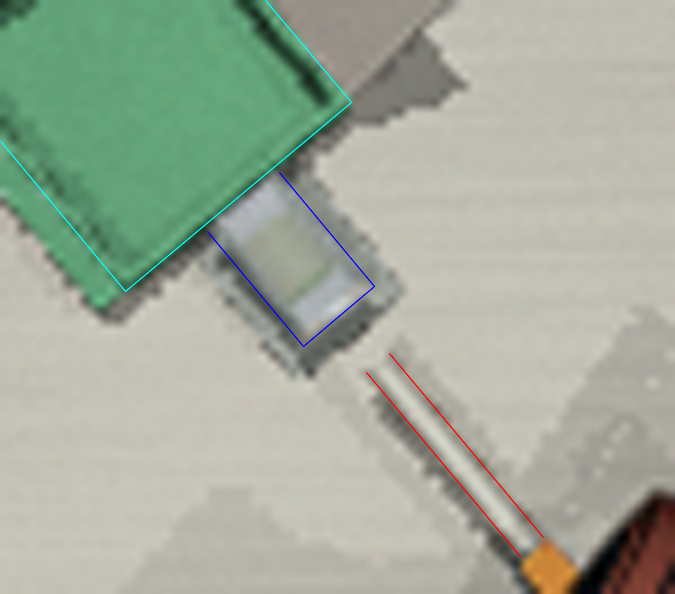

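The overlay matches: the model rod (red) lies on the rod and is in line with the tube (blue). I push while watching the force.

```bash
python3 - <<'E'
from h import *
v=cw(0,1,0)-cw(0,0,0); bot.sleep(.2); f0=np.array(readout.get_ft_force()); ok=True
for y in np.arange(-.122,-.0375,.006):
    bot.line_to(pose(rodpush(y),RY,1)[0],rate=.06)
    df=np.array(readout.get_ft_force())-f0; print(round(y,3),round(df@v,2),round(df[2],2))
    if np.linalg.norm(df)>6: print("stop"); ok=False; break
bot.sleep(.3)
S=eyes.capture("side");T=eyes.capture("top"); print(y,readout.get_t())
i=np.hstack([cv2.resize(T["frame"][150:230,210:290,::-1],None,fx=4.5,fy=4.5,interpolation=2),cv2.resize(S["frame"][150:230,200:290,::-1],None,fx=4.5,fy=4.5,interpolation=2)]); cv2.imwrite("pics/v6.png",i)
E
```

```text
-0.122 -0.97 0.51
-0.116 0.03 -0.0
-0.11 -0.37 -0.67
-0.104 -0.03 0.48
-0.098 0.62 0.64
-0.092 -0.51 0.51
-0.086 0.43 -0.27
-0.08 -0.21 0.5
-0.074 0.59 0.25
-0.068 0.45 0.09
-0.062 0.47 -0.15
-0.056 -0.18 0.43
-0.05 -0.16 -0.11
-0.044 -0.24 -0.5
-0.038 0.62 -0.67
-0.03799999999999992 29.5
```

View pics/v6.png

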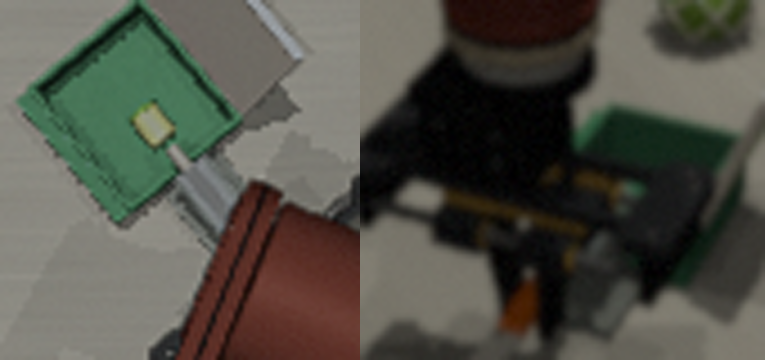

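The core lies in the box at crop pixel (153,125), clear of the rod tip at about (172,152). I retract, check the core and measure the bare rest.

```bash
python3 - <<'E'
from h import *
bot.line_to(pose(rodpush(-.14),RY,1)[0],rate=.12)
bot.line_to(pose(rodpush(-.17,z=.2),RY,1)[0],rate=.2)
S=eyes.capture("side");T=eyes.capture("top"); print(readout.get_t())
for p in(T,S):
    print("core",[(round(r["conf"],2),atz(p,r["position"],.015)) for r in nets.place_of(p,"core_mid")[:2]])
    for n,z in(("rest_seat",.041),("rest",0)): print(n,[(round(r["conf"],2),atz(p,r["position"],z)[:2]) for r in nets.place_of(p,n)[:4]])
print("wall inside",cw(0,-.051,.015))
out=[]
for p,(x0,y0,x1,y1),k in((T,(295,160,355,230),6),(S,(250,215,330,285),5)):
    i=cv2.convertScaleAbs(cv2.resize(p["frame"][y0:y1,x0:x1,::-1],None,fx=k,fy=k,interpolation=cv2.INTER_CUBIC),alpha=1.3)
    c,s=np.cos(TOOL[2]),np.sin(TOOL[2]); C=np.array([.541,-.285])
    W=lambda x,y,z:[C[0]+c*x-s*y,C[1]+s*x+c*y,z]
    P=lambda X:[int(v) for v in (proj(p,X)-[x0,y0]+.5)*k]
    cv2.polylines(i,[np.array([P(W(*q,.008)) for q in((-.055,-.035),(.055,-.035),(.055,.035),(-.055,.035))])],True,(0,0,255),1,cv2.LINE_AA)
    for x in(-.032,.032): cv2.line(i,P(W(x,-.02,.034)),P(W(x,.02,.034)),(255,0,0),1,cv2.LINE_AA)
    out.append(cv2.copyMakeBorder(i,0,max(0,420-i.shape[0]),0,0,0))
cv2.imwrite("pics/v7.png",np.hstack([o[:420] for o in out]))
E
```

```text
31.45
core [(0.49, array([ 0.6049, -0.0373,  0.015 ]))]
rest_seat [(0.66, array([ 0.6059, -0.45  ])), (0.62, array([ 0.5493, -0.2872])), (0.47, array([0.5886, 0.0277]))]
rest [(0.8, array([ 0.6303, -0.4584])), (0.73, array([ 0.5419, -0.2824]))]
core [(0.59, array([ 0.6086, -0.03  ,  0.015 ]))]
rest_seat [(0.74, array([ 0.5379, -0.2905])), (0.66, array([ 0.3532, -0.2751])), (0.58, array([ 0.6127, -0.4659]))]
rest [(0.93, array([ 0.5399, -0.2891])), (0.93, array([ 0.3476, -0.2703])), (0.55, array([ 0.6183, -0.4554]))]
wall inside [ 0.577  -0.0567  0.015 ]
```

View pics/v7.png

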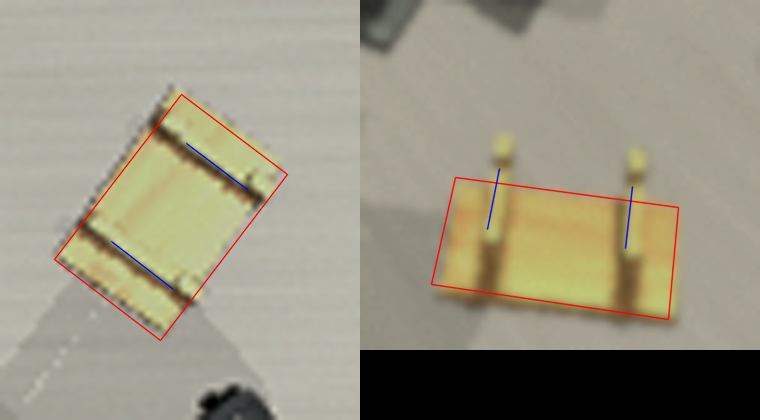

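The rest matches the overlay at (0.541,-0.285). Both cameras put the core on the box floor at about (0.607,-0.034). I lay the tool back.

```bash
python3 - <<'E'
from h import *
C=np.array([.541,-.285]); y=TOOL[2]
bot.movep(*pose([C[0]-.07,C[1]+.03,.20],y,1))
bot.line_to(pose([*C,.14],y,1)[0],rate=.2)
bot.line_to(pose([*C,.05],y,1)[0],rate=.12)
bot.sleep(.2); f0=np.array(readout.get_ft_force())
for z in(.047,.045,.043,.042,.041):
    bot.line_to(pose([*C,z],y,1)[0],rate=.04); df=np.array(readout.get_ft_force())-f0; print(z,df)
    if df[2]>4: break
bot.gripper_open(); bot.sleep(.2)
bot.line_to(pose([*C,.20],y,1)[0],rate=.15)
bot.line_to(pose([C[0]-.12,C[1]+.12,.24],y,1)[0],rate=.25)
S=eyes.capture("side");T=eyes.capture("top"); print(readout.get_t())
c,s=np.cos(y),np.sin(y)
for n,x in(("rod_tip",-.12),("blade_tip",.11),("tool_mid",0)):
    for p in(S,T): print(n,proj(p,[C[0]+c*x,C[1]+s*x,.041]),[(round(r["conf"],2),np.round(r["position"],1)) for r in nets.place_of(p,n)[:2]])
cv2.imwrite("pics/v8.png",cv2.resize(S["frame"][110:310,190:410,::-1],None,fx=2.9,fy=2.9,interpolation=2))
E
```

```text
0.047 [-0.2739 -0.2968  0.4945]
0.045 [-0.6547 -0.1665  0.0566]
0.043 [-0.3265 -0.0475  0.8943]
0.042 [ 0.8658 -0.5375  0.3521]
0.041 [-0.5166 -0.6428  0.1588]
39.9917
rod_tip [239.5592 247.0463] [(0.88, array([240.6, 249. ]))]
rod_tip [301.1672 226.5106] [(0.65, array([299.8, 225.5]))]
blade_tip [337.7853 260.4549] [(0.7, array([335.5, 258.4]))]
blade_tip [346.4855 167.1015] [(0.72, array([250.4, 163.2])), (0.7, array([346.1, 165.5]))]
tool_mid [289.8551 253.9121] [(0.85, array([289. , 254.2]))]
tool_mid [324.8788 195.4264] []
```

View pics/v8.png

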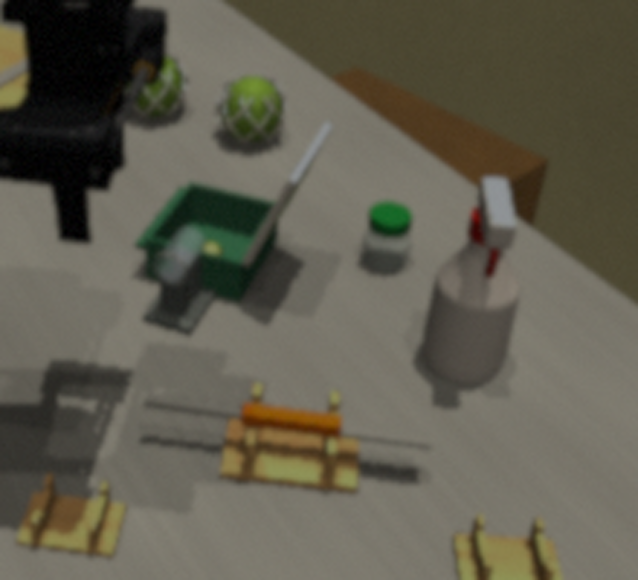

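The tool lies on the large rest at crop pixel (290,418). The lid is open past upright, the core sits in the box at (212,247), and the guavas, jar and spray bottle in view are undisturbed.

```bash
python3 -c "
from h import *
print(bot.finish_job())"
```

```text
the job is handed in; nothing more can be done
None
```

The job is handed in at about 40 s of the 58 s allowed: the last pictures show the lid open well past upright, the core in the box and the tool back on the large rest, with the jar, spray bottle and the fruit in view undisturbed.

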